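Hold the angle square in the rack's corner

TASK

The blue angle square has fallen over next to the half-built spice rack. Stand it upright, foot down, then set its foot on the rack's board and push its back against the leaning end panel until the panel stands square to the board: foot flat on the board, back flat against the panel, with the whole width of the square on the panel. Finish while still gripping it and pressing it firmly both down and into the corner, and leave the other things on the worktop where they are.

Things in the scene. Friction and masses are not known exactly. Their poses are not given: they have to be found in the camera images.
- square: Blue L-shaped angle square, brass rivets, loose, about 0.35 kg, 42 mm wide along y (centred). Origin: on its back face, half way up the tall leg. +z runs up the tall leg (150 mm tall, z -75 to 75 mm; 24 mm thick, x -24 to 0); the back is the plane x = 0, looking to +x. The foot runs to x = -90 mm, 24 mm thick; its underside is z = -75 mm.
- square_top (a point): Middle of the top end of the square's tall leg (square frame x -12, y 0, z 75 mm). At the start the square lies toppled on its back: tall leg flat on the worktop with this end to the robot's left (its z axis at a yaw of 1.2 to 1.75 rad), square x axis pointing down, and the foot sticking 90 mm straight up at the other end.
- heel (a point): Middle of the square's heel, the outer corner edge where back and underside of the foot meet (square frame 0, 0, -75 mm); axes as the square's. Stood on its heel within about 14 degrees of upright, the square settles upright by itself.
- rack: Half-built spice rack, fixed to the worktop: a pale board 220 (x) x 150 (y) mm, its top 18 mm above the worktop, on dark cleats; a brown end panel stands near its far end. Origin: on the worktop under the board's centre; x points along the board to the panel, z up. It is turned up to 0.3 rad.
- board: The rack's pale board alone, 220 x 150 x 12 mm, fixed. Origin: centre of its underside, 6 mm above the worktop; axes as the rack's.
- corner (a point): Middle of the inside corner line where board top and panel's inner face meet: 85 mm along the rack's x axis from its origin, 18 mm above the worktop; axes as the rack's. The line runs along y, 75 mm to each side. The heel of the square belongs on this line.
- panel (a joint): Lean of the end panel (150 mm wide, 140 mm tall above the board, 16 mm thick) about the corner line, rad: 0 = square to the board (a stop there), 0.12 = leaning in over the board, its top edge 17 mm inwards. A spring of about 0.35 N m leans it in unless it is pushed back: that takes about 3 N near its top.
- tape_roll: Roll of beige tape lying flat, 98 x 96 x 25 mm, loose bystander. Origin: centre of its underside.
- spice_jar: Glass spice jar with a black lid, 41 mm across, 105 mm tall, upright, loose bystander. Origin: centre of its underside.
- garlic: Bulb of garlic, 60 x 57 x 58 mm, loose bystander. Origin: centre of its underside.
- tuna_tin: Low gold and green tin, 86 mm across, 40 mm tall, loose bystander. Origin: centre of its underside.

How it is judged:
By the outcome, as a careful person would: the job done as asked, in the order asked, and still so for the second after the job is handed in, while the arm keeps its last pose, push and grip.
It also fails if it takes over 64 s, if anything falls off the work surface, if the arm or the gripper's body presses on something with over 40 N, if the wrist force passes 120 N, or if a joint passes its speed limit or range.

ROBOT

A 7-joint arm with a two-finger parallel gripper is mounted at the origin on a cart in front of the work surface, level with it; the furniture and walls round the work are solid. World frame = base frame: x ahead of the robot, y to its left, z up, the work surface at z = 0. Lengths are in m, angles in rad, forces in N, time in s.
With the tool pointing down it reaches from about 0.4 to 0.85 m from the base axis. Payload 4.5 kg.
Tool frame: the origin (TCP) lies midway between the tips of the shut fingers; the grasp point (between the pads) lies 19 mm behind it; z points along the fingers, y is the line along which they close (so a half turn about z gives the same grasp; the last joint's range is limited). The gripper opens to 88 mm and grips with 3 to 60 N. Pads are 18 mm wide; open, the fingers measure 123 mm over their backs; the gripper's body (75 mm by 187 mm) begins 45 mm behind the grasp point.
Start: joints at [-1.218, 0.689, -0.195, 1.565, 0.157, 0.902, -0.215], TCP at [0.196, 0.594, 0.239] pointing down, gripper open.
Joint ranges: [-3.01, 3.01], [-0.46, 2.08], [-1.47, 1.51], [0.13, 2.56], [-1, 4.14], [0.04, 2.09], [-2.66, 2.66]. Speed limits (rad/s): [2.57, 2.57, 3.14, 3.14, 3.14, 3.14, 3.14].

INTERFACE

Orientations are given as a unit quaternion [x, y, z, w].
In Python, from plant import * gives the robot as it stands.
- The arm moves only by the tool send_rows, never from a script. Its argument "targets" is a list of rows, each a list of 2 entries, a list of its own where there are three numbers: the shift along the tool's x, y, z in units of 0.3 m (1.0 is 0.3 m), then the turn, a rotation vector about the tool's x, y, z in units of pi rad (1.0 is pi rad). A call has 1 to 12 rows; each row is the pose to reach, as a shift and turn from the pose commanded when the call began, along the tool's axes at that moment, turning the shorter way round; what a row does not reach only later rows make up. A row lasts 1/8 s, in which the tool goes at most 62.5 mm and 10.7 degrees, less where a joint would pass 70% of its speed; a pose out of reach is approached as far as the arm can. A call with a number of a shift or a turn outside -1 to 1 is refused whole. A call with a gripper value outside its range is refused whole. "fingers" is the opening, from 0 (shut) to 1 (fully open), set as the call begins (left out, the last holds). The fingers move at their own pace and stop on an object; "newtons" is the grip in N (left out, the last holds). Time passes only in rows, so rows that repeat a pose let the fingers close. It gives the time, the measured TCP pose, the force, the opening and the grip force at its end, in the units of the state.
- get_state(): the state, without advancing time (a new reading comes with each control period).
- snapshot(name): name is "side" or "top" or "wrist"; returns a dict with "img" (420x560x3 uint8, blue, green, red), "fx", "fy", "cx", "cy" (pixels), "k1" (the pictures are not rectified: a ray, as slopes to the right and down, at radius r is drawn at 1 + k1 r^2 times it, then the intrinsics apply), "cam_to_world" (4x4, takes a point from camera to world coordinates); the wrist camera has in their place "T_tool_cam" (4x4, takes a point from camera to tool coordinates, whose origin is the TCP and whose axes are the flange's). Camera axes: x right, y down, z forward; pixel columns grow to the right and rows downward; lengths in m; the calibration is good to about 2 mm. A picture is of the moment at which its call begins: read the wrist's pose just before it. There is no depth.
- finish_job(): hands the job in; it is judged then, once.
The state is a dict: "clock": time; "q": joint angles; "qd": joint speeds; "joint_torque": joint torques, N m; "tool_pos": TCP position; "eef_rot": TCP orientation; "contact_force": force on the tool from outside, world axes, zero at the start; "moment": the same for the moment, N m; "opening": opening from 0.0 (shut) to 1.0 (fully open); "finger_force": force on a finger pad.
Only numpy, scipy, OpenCV 4.12 (cv2) and the standard library are available. Lean on these libraries where they do the work, as an engineer would, in place of code of your own. Each camera call takes 0.05 s, during which the arm holds its last target. There are 200 camera calls.

## Working session

There is one attempt and no reset: what is moved stays moved. The work goes in short steps, Python scripts to look and compute and a tool call to move; the robot and the scene stay as the last step left them, time stands still between calls to the robot, and variables do not carry over. Pictures are saved under pics/ and viewed, at most 10 in all, crops included, and the job is handed in when it is done.

Besides the shell and the picture viewer there is one more tool, called after "Call:" as name([rows], argument=value, ...), one row to a line, values as JSON. send_rows: Moves the arm, as the interface text tells. Its arguments: {"type":"object","properties":{"targets":{"type":"array"},"fingers":{"type":"number"},"newtons":{"type":"number"}},"required":["targets"]}

```bash
ls; mkdir -p pics
python3 - <<'E'
from plant import *
import cv2,pickle
s=get_state();print({k:s[k] for k in('clock','tool_pos','eef_rot','contact_force','opening')})
d={n:snapshot(n) for n in('side','top','wrist')}
pickle.dump(d,open('s0.pkl','wb'))
for n in d:
  cv2.imwrite(f'pics/{n}0.png',d[n]['img']);print(n,{k:v for k,v in d[n].items() if k!='img'})
E
```

```text
pics
{'clock': 0.0, 'tool_pos': array([0.19572372, 0.59289136, 0.23792149]), 'eef_rot': array([ 1.58665248e-01,  9.87332004e-01, -9.19751255e-04, -8.79343543e-05]), 'contact_force': array([0.35267876, 0.65922364, 0.40399138]), 'opening': 1.0003407332695677}
side {'fx': 421.9187465893615, 'fy': 421.9187465893615, 'cx': 286.3048141374564, 'cy': 210.96839358976086, 'k1': 0.009186293736406177, 'cam_to_world': array([[ 0.81532498, -0.27632215,  0.50881357, -0.04843091],
       [-0.57888204, -0.37101516,  0.72611523, -0.88298966],
       [-0.01186417, -0.88656293, -0.46245586,  0.6247927 ],
       [ 0.        ,  0.        ,  0.        ,  1.        ]])}
top {'fx': 513.8376616931653, 'fy': 513.8376616931653, 'cx': 278.27361814602136, 'cy': 217.0812563211939, 'k1': -0.07011469960472853, 'cam_to_world': array([[-0.01681441, -0.98319999,  0.18175549,  0.3567801 ],
       [-0.99985578,  0.01610054, -0.00540246,  0.02181404],
       [ 0.00238534, -0.18182012, -0.98332892,  1.34791733],
       [ 0.        ,  0.        ,  0.        ,  1.        ]])}
wrist {'fx': 298.23205236348065, 'fy': 298.23205236348065, 'cx': 277.30100509907686, 'cy': 215.85356014285816, 'k1': -0.005797747081207519, 'T_tool_cam': array([[-3.07287634e-04, -9.50963211e-01, -3.09303858e-01,
         7.90265115e-02],
       [ 9.99999830e-01, -4.45293754e-04,  3.75586638e-04,
         1.03964080e-04],
       [-4.94900151e-04, -3.09303690e-01,  9.50963187e-01,
        -1.45573803e-01],
       [ 0.00000000e+00,  0.00000000e+00,  0.00000000e+00,
         1.00000000e+00]])}
```

View pics/top0.png

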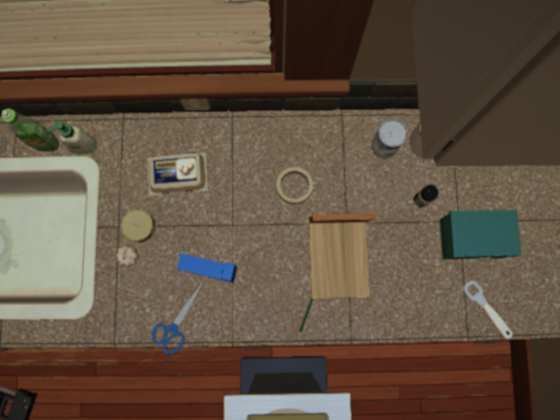

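View pics/side0.png

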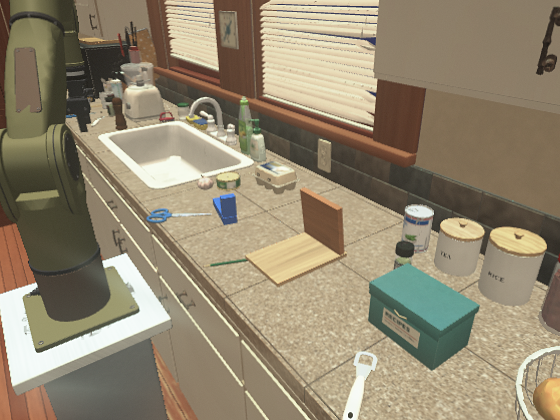

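Top: the blue square runs from (180,262), its top end, to (235,272), its foot. The board spans columns 310–368 and rows 222–298, with the panel at row 217. Side: the foot stands up at the square's near end around (228,208).

```bash
cat > h.py <<'E'
import numpy as np,cv2,pickle
def ray(d,uv,T=None):
    T=d['cam_to_world'] if T is None else T
    K=np.array([[d['fx'],0,d['cx']],[0,d['fy'],d['cy']],[0,0,1]]);D=np.array([d['k1'],0,0,0.])
    p=cv2.undistortPoints(np.float64(uv).reshape(-1,1,2),K,D).reshape(-1,2)
    return T[:3,3],np.c_[p,np.ones(len(p))]@T[:3,:3].T
def onz(d,uv,z,T=None):
    o,v=ray(d,uv,T);return o+v*((z-o[2])/v[:,2])[:,None]
def px(d,P,T=None):
    T=d['cam_to_world'] if T is None else T
    K=np.array([[d['fx'],0,d['cx']],[0,d['fy'],d['cy']],[0,0,1]]);D=np.array([d['k1'],0,0,0.])
    M=np.linalg.inv(T);return cv2.projectPoints(np.float64(P).reshape(-1,1,3),cv2.Rodrigues(M[:3,:3])[0],M[:3,3],K,D)[0].reshape(-1,2)
E
python3 - <<'E'
from h import *
d=pickle.load(open('s0.pkl','rb'))
def crop(n,x0,y0,w,h,s): return cv2.resize(d[n]['img'][y0:y0+h,x0:x0+w],None,fx=s,fy=s,interpolation=cv2.INTER_CUBIC)
a=crop('top',165,240,90,60,4);b=crop('top',295,200,90,110,4);c=crop('side',200,175,150,110,4)
o=np.zeros((590,790,3),np.uint8);o[:240,:360]=a;o[:440,400:760]=b
cv2.imwrite('pics/c1.png',o)
for n in('top','side'):
  hsv=cv2.cvtColor(d[n]['img'],cv2.COLOR_BGR2HSV)
  m=cv2.inRange(hsv,(108,150,60),(125,255,255))
  cs=[c for c in cv2.findContours(m,0,2)[0] if cv2.contourArea(c)>100]
  for c in cs: print(n,cv2.contourArea(c),cv2.approxPolyDP(c,2,True).reshape(-1,2).tolist())
E
```

```text
top 780.5 [[181, 255], [178, 268], [231, 280], [234, 269], [232, 264]]
```

View pics/c1.png

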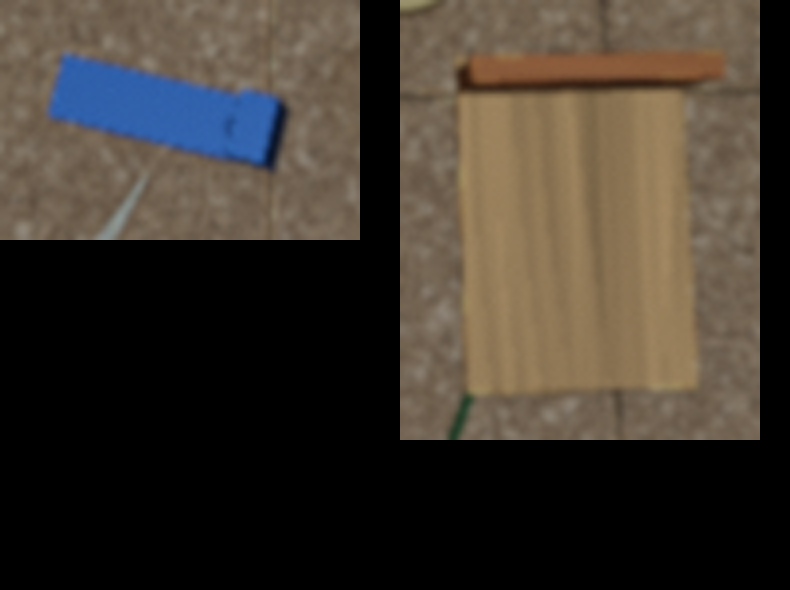

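The crop shows the leg's end corners at about (181,254) and (178,268). The foot end tops out around (236,264) to (232,281). The near board corners are (312,298.5) and (369,297), and its far edge is at row 222.

Run:
```python
from h import *
np.set_printoptions(precision=4,suppress=True)
d=pickle.load(open('s0.pkl','rb'))['top']
P=onz(d,[(181.3,253.7),(177.5,268.7)],.024);F=onz(d,[(225,262.5),(235.7,264.5),(232.5,281.2),(222,278.7)],.09)
B=onz(d,[(312,298.6),(369.2,296.8),(366,222.5),(309.5,222.5)],.018)
print(P,np.linalg.norm(P[0]-P[1]));print(F,np.linalg.norm(F[1]-F[2]));print(B)
t=P.mean(0);f=F[1:3].mean(0);v=(t-f)[:2];print('sq yaw',np.arctan2(v[1],v[0]),np.linalg.norm(v),t,f)
b=B[:2].mean(0);l=B[3]-B[0];r=B[2]-B[1];y=B[0]-B[1]
print(np.arctan2(l[1],l[0]),np.arctan2(r[1],r[0]),np.arctan2(-y[0],y[1]),np.linalg.norm(y))
```

```text
[[0.5091 0.2675 0.024 ]
 [0.4703 0.2768 0.024 ]] 0.039836289766978145
[[0.4782 0.1474 0.09  ]
 [0.4729 0.1212 0.09  ]
 [0.4322 0.1291 0.09  ]
 [0.4387 0.1547 0.09  ]] 0.04139650851880143
[[ 0.3888 -0.0683  0.018 ]
 [ 0.3905 -0.2156  0.018 ]
 [ 0.5843 -0.2162  0.018 ]
 [ 0.5868 -0.0673  0.018 ]]
sq yaw 1.3232427660423807 0.1516236333431717 [0.4897 0.2721 0.024 ] [0.4526 0.1251 0.09  ]
0.005226348736585907 -0.0033279059234361365 0.011686479033094745 0.14727009152235918
```

```bash
cat >> h.py <<'E'
from scipy.spatial.transform import Rotation as R
def sqR(yaw,lying):  # columns: square axes in world
    c,s=np.cos(yaw),np.sin(yaw)
    z,x=(np.array([c,s,0]),np.array([0,0,-1.])) if lying else (np.array([0,0,1.]),np.array([c,s,0]))
    return np.c_[x,np.cross(z,x),z]
r=.5**.5
TS=np.c_[[r,0,r],[0,-1,0],[r,0,-r]]  # tool axes in square frame
PS=np.array([-.0146,0,-.060])          # TCP in square frame
def goal(O,Rs,back=0):
    Rt=Rs@TS;return O+Rs@PS-back*Rt[:,2],Rt
def rel(p,Rt,s):
    R0=R.from_quat(s['eef_rot']);return R0.inv().apply(p-s['tool_pos'])/.3,(R0.inv()*R.from_matrix(Rt)).as_rotvec()/np.pi
E
python3 - <<'E'
from h import *
from plant import *
np.set_printoptions(precision=4,suppress=True)
O=np.array([.4711,.1986,0])
p,Rt=goal(O,sqR(1.325,True),.16);print(p,Rt)
print(rel(p,Rt,get_state()))
E
```

```text
[0.484  0.2501 0.1277] [[ 0.1721  0.9699 -0.1721]
 [ 0.6859 -0.2433 -0.6859]
 [-0.7071  0.     -0.7071]]
(array([-1.2706, -0.7839,  0.3691]), array([ 0.1861, -0.2002,  0.4502]))
```

Call:
send_rows([
  [[-0.2,-0.12,0],[0,0,0]],
  [[-0.4,-0.25,0],[0,0,0.1]],
  [[-0.6,-0.4,0],[0.04,-0.05,0.2]],
  [[-0.8,-0.5,0],[0.09,-0.1,0.3]],
  [[-0.9,-0.6,0],[0.14,-0.15,0.4]],
  [[-0.9,-0.6,0],[0.186,-0.2,0.45]],
  [[-0.9,-0.6,0],[0.186,-0.2,0.45]],
  [[-0.9,-0.6,0],[0.186,-0.2,0.45]],
  [[-0.9,-0.6,0],[0.186,-0.2,0.45]],
  [[-0.9,-0.6,0],[0.186,-0.2,0.45]],
  [[-0.9,-0.6,0],[0.186,-0.2,0.45]],
  [[-0.9,-0.6,0],[0.186,-0.2,0.45]],
], fingers=1, newtons=50)

```text
clock: 1.65
tool_pos: [0.3958, 0.3377, 0.2388]
eef_rot: [0.728, 0.57, -0.301, 0.234]
contact_force: [0.4, 0.1, 0.1]
opening: 1.0
finger_force: 0.0
```

```bash
cat > g.py <<'E'
from h import *
from plant import *
import sys
np.set_printoptions(precision=4,suppress=True)
O=np.array([.4711,.1986,0])
s=get_state();print(s['clock'],s['tool_pos'],s['q'],s['contact_force'])
for b in (.16,.08,0):print(b,*rel(*goal(O,sqR(1.325,True),b),s))
E
python3 g.py
```

```text
1.65 [0.3958 0.3377 0.2388] [-1.1397  0.963   0.4048  1.3366  0.0464  1.58   -1.0379] [0.445  0.0995 0.1027]
0.16 [0.1099 0.3564 0.412 ] [ 0.0002 -0.001   0.0009]
0.08 [0.1091 0.3562 0.6787] [ 0.0002 -0.001   0.0009]
0 [0.1083 0.3561 0.9454] [ 0.0002 -0.001   0.0009]
```

Call:
send_rows([
  [[0.05,0.18,0.2],[0,-0.001,0]],
  [[0.109,0.356,0.4],[0,-0.001,0]],
  [[0.109,0.356,0.55],[0,-0.001,0]],
  [[0.109,0.356,0.65],[0,-0.001,0]],
  [[0.109,0.356,0.68],[0,-0.001,0]],
  [[0.109,0.356,0.68],[0,-0.001,0]],
  [[0.109,0.356,0.68],[0,-0.001,0]],
])

```text
clock: 2.52
tool_pos: [0.471, 0.1974, 0.0722]
eef_rot: [0.728, 0.57, -0.3, 0.235]
contact_force: [0.4, 0.3, -0.4]
opening: 1.002
finger_force: 0.0
```

```bash
python3 g.py
python3 - <<'E'
from plant import *
import cv2,numpy as np
a=snapshot('side')['img'][120:330,140:420];b=snapshot('wrist')['img']
o=np.zeros((600,800,3),np.uint8);o[:300,:400]=cv2.resize(a,(400,300));o[:300,400:]=cv2.resize(b,(400,300))
t=snapshot('top')['img'][180:330,130:330];o[300:,:400]=cv2.resize(t,(400,300));cv2.imwrite('pics/c2.png',o)
E
```

```text
2.525 [0.471  0.1974 0.0722] [-0.9412  1.1463  0.3981  1.54    0.11    1.133  -0.9702] [ 0.382   0.322  -0.4176]
0.16 [-0.002   0.0002 -0.259 ] [ 0.0009 -0.001   0.0005]
0.08 [-0.0029 -0.0006  0.0077] [ 0.0009 -0.001   0.0005]
0 [-0.0037 -0.0014  0.2743] [ 0.0009 -0.001   0.0005]
```

View pics/c2.png

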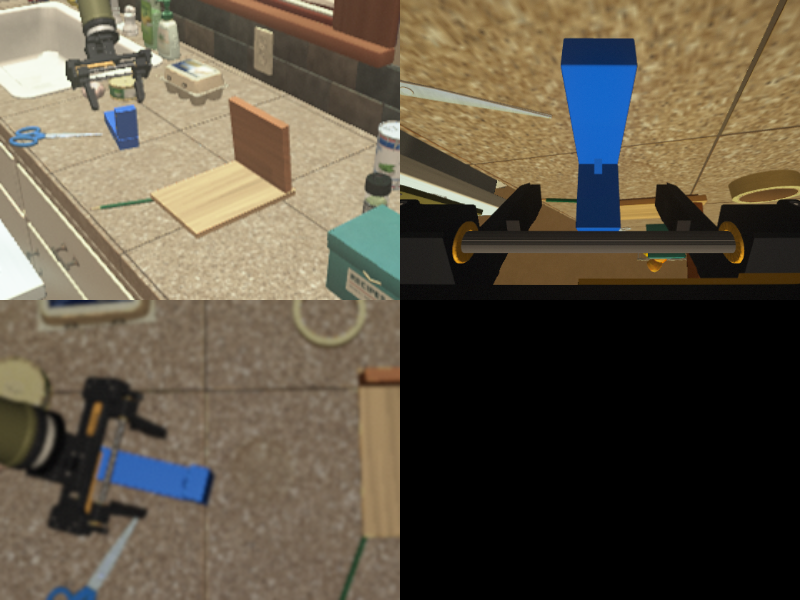

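The wrist view shows the square centred between the fingers. Its inner corner is at row 228 (full scale) and I predicted 227, so the pose is confirmed.

Call:
send_rows([
  [[-0.003,-0.001,0.1],[0.001,-0.001,0]],
  [[-0.003,-0.001,0.2],[0.001,-0.001,0]],
  [[-0.003,-0.001,0.25],[0.001,-0.001,0]],
  [[-0.003,-0.001,0.272],[0.001,-0.001,0]],
  [[-0.003,-0.001,0.272],[0.001,-0.001,0]],
  [[-0.003,-0.001,0.272],[0.001,-0.001,0]],
])

```text
clock: 3.42
tool_pos: [0.4562, 0.1393, 0.0143]
eef_rot: [0.728, 0.568, -0.303, 0.235]
contact_force: [-0.2, -0.0, 0.2]
opening: 0.997
finger_force: 0.0
```

Call:
send_rows([
  [[0,0,0],[0,0,0]],
  [[0,0,0],[0,0,0]],
  [[0,0,0],[0,0,0]],
  [[0,0,0],[0,0,0]],
  [[0,0,0],[0,0,0]],
  [[0,0,0],[0,0,0]],
  [[0,0,0],[0,0,0]],
  [[0,0,0],[0,0,0]],
], fingers=0, newtons=50)

```text
clock: 4.42
tool_pos: [0.4556, 0.1383, 0.0141]
eef_rot: [0.728, 0.568, -0.304, 0.235]
contact_force: [-0.7, 0.1, 0.0]
opening: 0.47
finger_force: 50.0
```

Run:
```python
from h import *
from plant import *
np.set_printoptions(precision=4,suppress=True)
s=get_state();print(s['clock'],s['tool_pos'],s['contact_force'],s['finger_force'],s['opening'])
Os=np.array([.49,.05,.075])
p,Rt=goal(Os+[0,0,.12],sqR(0.0,False));print(p,*rel(p,Rt,s))
p2,Rt2=goal(Os+[0,0,.12],sqR(1.325,False));print(p2,*rel(p2,Rt2,s))
s0=R.from_quat(s['eef_rot']);print(s0.inv().apply([0,0,.15])/.3)
```

```text
4.425 [0.4556 0.1383 0.0141] [-0.7142  0.1497  0.036 ] 49.99342433642596 0.46978565779211884
[0.4754 0.05   0.135 ] [-0.4761  0.1349 -0.0929] [0.0002 0.4206 0.4618]
[0.4864 0.0358 0.135 ] [-0.502   0.1822 -0.0669] [-0.0009  0.5014 -0.0006]
[-0.3551 -0.0013 -0.352 ]
```

Call:
send_rows([
  [[-0.12,0,-0.12],[0,0,0]],
  [[-0.24,0,-0.24],[0,0,0]],
  [[-0.35,0,-0.35],[0,0.04,0.04]],
  [[-0.37,0.02,-0.3],[0,0.08,0.08]],
  [[-0.39,0.04,-0.25],[0,0.12,0.13]],
  [[-0.41,0.06,-0.21],[0,0.16,0.17]],
  [[-0.43,0.08,-0.17],[0,0.2,0.22]],
  [[-0.44,0.1,-0.13],[0,0.24,0.26]],
  [[-0.45,0.12,-0.1],[0,0.28,0.3]],
  [[-0.476,0.135,-0.093],[0,0.32,0.35]],
  [[-0.476,0.135,-0.093],[0,0.36,0.39]],
  [[-0.476,0.135,-0.093],[0,0.42,0.46]],
])

```text
clock: 5.92
tool_pos: [0.5142, 0.0646, 0.2077]
eef_rot: [0.977, 0.112, 0.173, 0.05]
contact_force: [0.3, 0.3, -4.4]
opening: 0.471
finger_force: 50.0
```

```bash
cat > u.py <<'E'
from h import *
from plant import *
import sys
np.set_printoptions(precision=4,suppress=True)
s=get_state();print(s['clock'],s['tool_pos'],s['q'],s['contact_force'],s['moment'],s['finger_force'],s['opening'])
x,y,h=map(float,sys.argv[1:4]);yaw=float(sys.argv[4]) if len(sys.argv)>4 else 0
p,Rt=goal(np.array([x,y,h+.075]),sqR(yaw,False));print(*rel(p,Rt,s))
E
python3 u.py .49 .05 .12
```

```text
5.925 [0.5142 0.0646 0.2077] [-0.5508  0.5565  0.3613  2.2593 -0.999   0.0442 -0.6215] [ 0.3409  0.3428 -4.438 ] [ 0.0777  0.7284 -0.0297] 49.98174203792587 0.4710609037782942
[-0.2091 -0.0119  0.1845] [0.002  0.1378 0.0789]
```

The wrist has hit joint limits (q5 and q6), so I'll fit a simple kinematic model to the logged poses to plan a standing pose I can reach.

```bash
cat > kin.py <<'E'
from h import *
from itertools import product
from scipy.optimize import least_squares
D=[([-1.218,.689,-.195,1.565,.157,.902,-.215],[.196,.594,.239],[.158665,.987332,-.00092,-.000088]),
([-1.1397,.963,.4048,1.3366,.0464,1.58,-1.0379],[.3958,.3377,.2388],[.728,.57,-.301,.234]),
([-.9412,1.1463,.3981,1.54,.11,1.133,-.9702],[.471,.1974,.0722],[.728,.57,-.3,.235]),
([-.5508,.5565,.3613,2.2593,-.999,.0442,-.6215],[.5142,.0646,.2077],[.977,.112,.173,.05])]
def fk(q,k,sg):
    o1,o7,h,L1,L2,L3,a1,a2,a3=k;Z=lambda a:R.from_euler('z',a);Y=lambda a:R.from_euler('y',a)
    T=Z(sg[0]*q[0]+o1)*Y(q[1]);p=np.array([0,0,h])
    T=T*Z(sg[1]*q[2]);p=p+T.apply([a1,0,L1]);T=T*Y(q[3]);p=p+T.apply([a2,0,0])
    T=T*Z(sg[2]*q[4]);p=p+T.apply([0,0,L2]);T=T*Y(q[5]);p=p+T.apply([a3,0,L3]);T=T*Z(sg[3]*q[6]+o7)
    return p,T
def err(k,sg): 
    e=[]
    for q,p,r in D:
        a,T=fk(q,k,sg);e+=list(a-p)+list((T.inv()*R.from_quat(r)).as_rotvec()*.5)
    return e+list(np.array(k[6:])*.02)
def fit():
    b=None
    for sg in product((1,-1),repeat=4):
        for o7 in(0,1.57,3.14,-1.57):
            f=least_squares(err,[0,o7,.3,.4,.4,.2,0,0,0],args=(sg,))
            if b is None or f.cost<b[0]: b=(f.cost,sg,f.x)
    return b
E
python3 - <<'E'
from kin import *
np.set_printoptions(precision=4,suppress=True)
b=fit();print(b);print(np.array(err(b[2],b[1])[:24]).reshape(-1,6));pickle.dump(b,open('k.pkl','wb'))
E
```

```text
(np.float64(0.0008387531845223764), (-1, -1, -1, -1), array([-0.0567,  1.5229,  0.3736,  0.5599,  0.3607,  0.3354, -0.0034,
        0.0009, -0.0069]))
[[-0.0087  0.0162  0.0094  0.0014 -0.0004 -0.0045]
 [-0.0077  0.0027 -0.0026 -0.0197 -0.0004  0.0034]
 [-0.0133 -0.0016 -0.0057 -0.0198 -0.0003  0.0034]
 [-0.0024  0.005  -0.0011  0.0089  0.0042 -0.0024]]
```

```bash
cat > plan.py <<'E'
from kin import *
from plant import get_state
b=pickle.load(open('k.pkl','rb'));sg,k=b[1],b[2]
lo=np.array([-3.01,-.46,-1.47,.13,-1,.04,-2.66]);hi=np.array([3.01,2.08,1.51,2.56,4.14,2.09,2.66])
def ik(p,Rt,q0,reg=.01,m=.08):
    Rt=R.from_matrix(Rt)
    f=lambda q:np.r_[(lambda a,T:np.r_[a-p,(T.inv()*Rt).as_rotvec()*.3])(*fk(q,k,sg)),reg*(q-q0)*.1]
    s=least_squares(f,np.clip(q0,lo+m+.01,hi-m-.01),bounds=(lo+m,hi-m));return np.linalg.norm(s.fun[:6]),s.x
E
python3 - <<'E'
from plan import *
np.set_printoptions(precision=2,suppress=True)
q0=get_state()['q']
res=[]
for x in(.4,.45,.5,.55,.6,.65,.7):
  for y in(.03,.1,.2):
    for yaw in np.arange(-2.4,3.2,.4):
      e=[ik(*goal(np.array([x,y,h+.075]),sqR(yaw,False)),q0) for h in (.0,)]
      if e[0][0]<.004: res.append((np.abs(e[0][1]-q0).max(),x,y,yaw,e[0][1]))
res.sort(key=lambda a:a[0])
print(len(res));
for r_ in res[:14]:print(*r_)
E
```

```text
96
1.1006438094920599 0.7 0.2 1.1999999999999993 [ 0.4   1.3  -0.74  1.72 -0.64  0.12  0.47]
1.1090148962821822 0.5 0.2 1.5999999999999992 [ 0.49  1.3  -0.75  2.01 -0.26  0.16  0.46]
1.119612206754307 0.7 0.1 1.1999999999999993 [ 0.52  1.28 -0.66  1.68 -0.58  0.29  0.5 ]
1.1588353247206373 0.65 0.1 1.1999999999999993 [ 0.61  1.31 -0.76  1.83 -0.38  0.15  0.36]
1.2054875854033158 0.55 0.2 1.5999999999999992 [ 0.43  1.27 -0.68  1.87 -0.43  0.3   0.58]
1.212275983130113 0.65 0.03 1.1999999999999993 [ 0.66  1.27 -0.66  1.77 -0.54  0.31  0.57]
1.2359236640677538 0.45 0.1 1.5999999999999992 [ 0.69  1.27 -0.68  2.09 -0.25  0.23  0.61]
1.3068722821838896 0.6 0.03 1.1999999999999993 [ 0.76  1.3  -0.74  1.9  -0.36  0.18  0.46]
1.3089543787896942 0.7 0.03 1.1999999999999993 [ 0.53  1.24 -0.5   1.62 -0.75  0.48  0.69]
1.3116377802098425 0.6 0.2 1.5999999999999992 [ 0.33  1.24 -0.55  1.72 -0.59  0.47  0.69]
1.3118252441050973 0.7 0.2 1.5999999999999992 [ 0.16  1.24 -0.29  1.4  -0.74  0.78  0.69]
1.3292106809437434 0.5 0.1 1.5999999999999992 [ 0.61  1.24 -0.62  1.96 -0.39  0.36  0.71]
1.3296378338566393 0.4 0.1 1.5999999999999992 [ 0.73  1.29 -0.68  2.22 -0.3   0.12  0.71]
1.3461763937959121 0.65 0.2 1.5999999999999992 [ 0.24  1.22 -0.41  1.57 -0.7   0.64  0.72]
```

```bash
python3 u.py .5 .2 .08 1.5;python3 - <<'E'
from plan import *
np.set_printoptions(precision=2,suppress=True)
q0=get_state()['q']
for a in((.5,.2,.08,1.5),(.5,.2,.08,1.7),(.5,.2,0,1.5),(.5,.2,0,1.7)):print(a,ik(*goal(np.array([a[0],a[1],a[2]+.075]),sqR(a[3],False)),q0))
E
```

```text
5.925 [0.5142 0.0646 0.2077] [-0.5508  0.5565  0.3613  2.2593 -0.999   0.0442 -0.6215] [ 0.3409  0.3428 -4.438 ] [ 0.0777  0.7284 -0.0297] 49.98174203792587 0.4710609037782942
[-0.074  -0.452   0.3102] [ 0.253   0.1503 -0.3322]
(0.5, 0.2, 0.08, 1.5) (np.float64(4.776950282573923e-05), array([ 0.52,  1.15, -0.81,  2.12, -0.52,  0.12,  0.54]))
(0.5, 0.2, 0.08, 1.7) (np.float64(1.0882305225222572e-05), array([ 0.41,  1.09, -0.64,  1.98, -0.53,  0.42,  0.67]))
(0.5, 0.2, 0, 1.5) (np.float64(0.006423082932073367), array([ 0.48,  1.28, -0.71,  2.05, -0.92,  0.12,  1.04]))
(0.5, 0.2, 0, 1.7) (np.float64(1.0902832930048069e-05), array([ 0.44,  1.26, -0.67,  1.94, -0.37,  0.3 ,  0.61]))
```

```bash
python3 u.py .52 .2 .1 1.7
```

```text
5.925 [0.5142 0.0646 0.2077] [-0.5508  0.5565  0.3613  2.2593 -0.999   0.0442 -0.6215] [ 0.3409  0.3428 -4.438 ] [ 0.0777  0.7284 -0.0297] 49.98174203792587 0.4710609037782942
[ 0.0178 -0.4278  0.2745] [ 0.2854  0.1475 -0.3878]
```

Call:
send_rows([
  [[0,-0.04,-0.05],[0.03,0.015,-0.04]],
  [[0,-0.08,-0.05],[0.06,0.03,-0.08]],
  [[0,-0.13,0],[0.09,0.045,-0.12]],
  [[0,-0.17,0.05],[0.12,0.06,-0.16]],
  [[0,-0.21,0.1],[0.145,0.075,-0.195]],
  [[0.01,-0.26,0.15],[0.17,0.09,-0.235]],
  [[0.01,-0.3,0.2],[0.2,0.105,-0.275]],
  [[0.02,-0.34,0.25],[0.23,0.12,-0.315]],
  [[0.02,-0.38,0.27],[0.26,0.135,-0.355]],
  [[0.02,-0.43,0.275],[0.285,0.148,-0.388]],
  [[0.02,-0.43,0.275],[0.285,0.148,-0.388]],
  [[0.02,-0.43,0.275],[0.285,0.148,-0.388]],
])

```text
clock: 7.42
tool_pos: [0.5218, 0.1863, 0.114]
eef_rot: [0.61, 0.695, 0.252, -0.287]
contact_force: [-0.7, -0.0, -3.5]
opening: 0.472
finger_force: 50.0
```

```bash
python3 u.py .52 .2 .1 1.7
```

```text
7.425 [0.5218 0.1863 0.114 ] [ 0.3282  1.0079 -0.5837  1.8991 -0.6512  0.4967  0.701 ] [-0.6648 -0.0014 -3.5065] [-1.0948 -0.094   0.0165] 49.986053521279246 0.4722000083895724
[ 0.0007  0.     -0.0042] [-0.0002  0.0009  0.0003]
```

Call:
send_rows([
  [[-0.06,0,0.06],[0,0.001,0]],
  [[-0.12,0,0.12],[0,0.001,0]],
  [[-0.17,0,0.17],[0,0.001,0]],
  [[-0.2,0,0.2],[0,0.001,0]],
  [[-0.217,0,0.217],[0,0.001,0]],
  [[-0.225,0,0.225],[0,0.001,0]],
  [[-0.23,0,0.23],[0,0.001,0]],
  [[-0.233,0,0.233],[0,0.001,0]],
  [[-0.233,0,0.233],[0,0.001,0]],
])

```text
clock: 8.55
tool_pos: [0.5227, 0.1868, 0.0156]
eef_rot: [0.608, 0.695, 0.253, -0.288]
contact_force: [0.7, -0.4, -3.2]
opening: 0.466
finger_force: 50.0
```

```bash
python3 u.py .52 .2 0 1.7
python3 - <<'E'
from plant import *
import cv2,numpy as np
o=np.zeros((400,800,3),np.uint8)
o[:,:400]=cv2.resize(snapshot('side')['img'][130:280,170:320],(400,400),interpolation=2);o[:300,400:]=cv2.resize(snapshot('wrist')['img'],(400,300));cv2.imwrite('pics/c3.png',o)
E
```

```text
8.55 [0.5227 0.1868 0.0156] [ 0.3399  1.2011 -0.5988  1.8675 -0.6314  0.3743  0.7991] [ 0.6788 -0.3635 -3.2045] [-1.1178 -0.1316 -0.0602] 49.98632300645113 0.46646681442823995
[-0.0042 -0.0032 -0.0014] [-0.0003 -0.0005  0.0012]
```

View pics/c3.png

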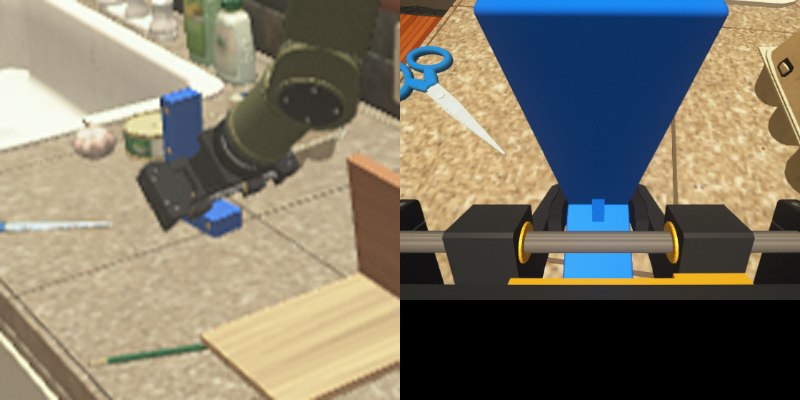

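The square is upright and gripped, within about 1 mm of the worktop. I'll lower it until it touches, then release.

Call:
send_rows([
  [[-0.003,0,0.003],[0,0,0]],
  [[-0.005,0,0.005],[0,0,0]],
  [[-0.005,0,0.005],[0,0,0]],
  [[-0.005,0,0.005],[0,0,0]],
])

```text
clock: 9.15
tool_pos: [0.5226, 0.1868, 0.0133]
eef_rot: [0.608, 0.695, 0.253, -0.288]
contact_force: [-0.4, 0.2, -3.0]
opening: 0.47
finger_force: 50.0
```

```bash
python3 u.py .52 .2 0 1.7
```

```text
9.15 [0.5226 0.1868 0.0133] [ 0.3402  1.2055 -0.5988  1.8663 -0.6308  0.3723  0.801 ] [-0.3523  0.2459 -3.0062] [-1.0655 -0.0956 -0.0029] 49.986216423567384 0.47032960690449666
[ 0.0012 -0.0028 -0.0068] [-0.0003 -0.0006  0.0011]
```

Call:
send_rows([
  [[-0.003,0,0.003],[0,0,0]],
  [[-0.003,0,0.003],[0,0,0]],
  [[-0.005,0,0.005],[0,0,0]],
  [[-0.005,0,0.005],[0,0,0]],
  [[-0.005,0,0.005],[0,0,0]],
])

```text
clock: 9.78
tool_pos: [0.5226, 0.1868, 0.0112]
eef_rot: [0.608, 0.695, 0.253, -0.288]
contact_force: [-0.2, -0.2, -2.8]
opening: 0.472
finger_force: 50.0
```

Call:
send_rows([
  [[-0.003,0,0.003],[0,0,0]],
  [[-0.005,0,0.005],[0,0,0]],
  [[-0.005,0,0.005],[0,0,0]],
  [[-0.005,0,0.005],[0,0,0]],
])

```text
clock: 10.28
tool_pos: [0.5226, 0.1869, 0.0093]
eef_rot: [0.608, 0.695, 0.253, -0.288]
contact_force: [-0.2, -0.4, 0.1]
opening: 0.469
finger_force: 50.0
```

```bash
python3 u.py .52 .2 0 1.7
```

```text
10.275 [0.5226 0.1869 0.0093] [ 0.3406  1.2133 -0.5992  1.8639 -0.6295  0.3682  0.8045] [-0.2016 -0.3736  0.1122] [-1.0092 -0.0208  0.0093] 49.98462288407609 0.46931797135711195
[ 0.0105 -0.003  -0.0164] [-0.0003 -0.0006  0.0011]
```

Call:
send_rows([
  [[0,0,0],[0,0,0]],
  [[0,0,0],[0,0,0]],
  [[0,0,0],[0,0,0]],
  [[0,0,0],[0,0,0]],
  [[0,0,0],[0,0,0]],
  [[0,0,-0.1],[0,0,0]],
  [[0,0,-0.25],[0,0,0]],
  [[0,0,-0.4],[0,0,0]],
  [[0,0,-0.5],[0,0,0]],
  [[0,0,-0.5],[0,0,0]],
], fingers=1)

```text
clock: 11.52
tool_pos: [0.5379, 0.0796, 0.1157]
eef_rot: [0.609, 0.695, 0.254, -0.286]
contact_force: [-0.8, -0.6, -0.1]
opening: 0.998
finger_force: 0.0
```

```bash
python3 u.py .52 .2 0 1.7
python3 - <<'E'
from plant import *
import cv2,numpy as np,pickle
o=np.zeros((600,800,3),np.uint8)
s=get_state();d={n:snapshot(n) for n in('side','top','wrist')};d['s']={k:s[k] for k in('tool_pos','eef_rot')};pickle.dump(d,open('s1.pkl','wb'))
o[:300,:400]=cv2.resize(d['side']['img'][130:280,170:370],(400,300),interpolation=2);o[:420,400:]=cv2.resize(d['wrist']['img'],(400,300)) if 0 else cv2.resize(d['top']['img'][200:300,130:230],(400,420));
o[300:,:400]=cv2.resize(d['wrist']['img'],(400,300));cv2.imwrite('pics/c4.png',o)
E
```

```text
11.525 [0.5379 0.0796 0.1157] [ 0.4557  1.004  -0.4915  1.8019 -0.5534  0.6963  0.7417] [-0.7796 -0.6088 -0.1093] [-0.7707 -0.0467 -0.0473] 0.0 0.9977921850809555
[ 0.0157 -0.0089  0.4898] [0.001  0.0003 0.0011]
```

View pics/c4.png

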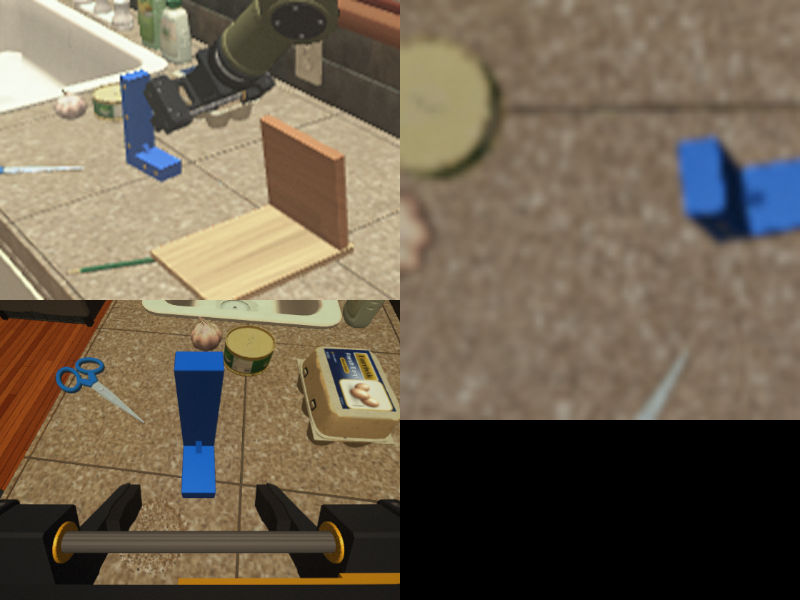

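The square now stands upright on its own. The tin and garlic are untouched. Next I'll measure its pose and plan a vertical regrasp at the top of the leg.

```bash
cat >> h.py <<'E'
TS2=np.c_[[1.,0,0],[0,-1,0],[0,0,-1]];PS2=np.array([-.012,0,.031])
def goal2(heel,yaw):
    Rs=sqR(yaw,False);return np.array(heel)+Rs@(PS2+[0,0,.075]),Rs@TS2
E
cat > v.py <<'E'
from h import *
from plant import *
import sys
np.set_printoptions(precision=4,suppress=True)
s=get_state();print(s['clock'],s['tool_pos'],s['q'],s['contact_force'],s['moment'],s['finger_force'],s['opening'])
x,y,h,yaw=map(float,sys.argv[1:5])
print(*goal2([x,y,h],yaw)[0]);print(*rel(*goal2([x,y,h],yaw),s))
E
python3 - <<'E'
from h import *
np.set_printoptions(precision=4,suppress=True)
d=pickle.load(open('s1.pkl','rb'));t=d['top']
hsv=cv2.cvtColor(t['img'],cv2.COLOR_BGR2HSV)
m=cv2.inRange(hsv,(105,150,140),(125,255,255));m[:, :195]=0;m[:,213:]=0
c=max(cv2.findContours(m,0,2)[0],key=cv2.contourArea);print(cv2.contourArea(c),cv2.minAreaRect(c),cv2.boxPoints(cv2.minAreaRect(c)).tolist())
c4=[(130+(x-400)/4,200+y/4.2) for x,y in((680,145),(716,138),(726,210),(690,218))]
P=onz(t,c4,.15);print(P,P.mean(0))
# wrist: top edges of leg at z=.15
w=d['wrist'];s=d['s'];T=np.eye(4);T[:3,:3]=R.from_quat(s['eef_rot']).as_matrix();T[:3,3]=s['tool_pos'];T=T@w['T_tool_cam']
W=onz(w,[(175*1.4,(352-300)*1.4),(222.5*1.4,(352-300)*1.4),(223*1.4,(371-300)*1.4),(176*1.4,(371-300)*1.4)],.15,T);print('wrist',W,W.mean(0))
y=W[1]-W[0];print(np.arctan2(y[1],y[0]),np.linalg.norm(y))
E
python3 v.py .525 .2 .1 1.7
```

```text
133.5 ((205.1769561767578, 241.91539001464844), (16.744688034057617, 9.302604675292969), 82.87498474121094) [[199.52310180664062, 234.1846160888672], [208.75387573242188, 233.03077697753906], [210.830810546875, 249.6461639404297], [201.60003662109375, 250.8000030517578]]
[[0.5394 0.2006 0.15  ]
 [0.543  0.1793 0.15  ]
 [0.5022 0.1732 0.15  ]
 [0.4981 0.1943 0.15  ]] [0.5207 0.1868 0.15  ]
wrist [[0.504  0.1935 0.15  ]
 [0.5452 0.1991 0.15  ]
 [0.5474 0.1758 0.15  ]
 [0.509  0.1706 0.15  ]] [0.5264 0.1848 0.15  ]
0.1349202047059786 0.04158769205747758
11.675 [0.5355 0.0828 0.1145] [ 0.453   1.0077 -0.4937  1.8046 -0.5536  0.6959  0.7418] [-0.9073  0.3257 -0.1748] [-0.7064 -0.0505  0.005 ] 0.0 1.001819134923432
0.5265461339315464 0.1881000222745704 0.20600000000000002
[0.4644 0.0174 0.0346] [-0.0005 -0.251   0.0015]
```

Call:
send_rows([
  [[0.1,0,-0.1],[0,0,0]],
  [[0.2,0,-0.2],[0,-0.04,0]],
  [[0.3,0,-0.25],[0,-0.09,0]],
  [[0.36,0.01,-0.2],[0,-0.14,0]],
  [[0.4,0.015,-0.15],[0,-0.19,0]],
  [[0.43,0.015,-0.08],[0,-0.23,0]],
  [[0.45,0.015,0],[0,-0.25,0]],
  [[0.46,0.016,0.035],[0,-0.25,0.001]],
  [[0.46,0.016,0.035],[0,-0.25,0.001]],
  [[0.46,0.016,0.035],[0,-0.25,0.001]],
])

```text
clock: 12.92
tool_pos: [0.5277, 0.1835, 0.2052]
eef_rot: [0.661, 0.75, 0.0, -0.0]
contact_force: [-0.2, -0.8, -0.3]
opening: 1.001
finger_force: 0.0
```

```bash
python3 v.py .5215 .1995 0 1.7
```

```text
12.925 [0.5277 0.1835 0.2052] [-0.4766  0.6466  0.1     1.8142 -0.0967  0.6852 -0.1959] [-0.1817 -0.7995 -0.2623] [-0.0384  0.1007  0.041 ] 0.0 1.0009428458843648
0.5230461339315463 0.1876000222745704 0.106
[ 0.0151 -0.0137  0.3308] [ 0.     -0.0003 -0.0011]
```

Call:
send_rows([
  [[0.015,-0.014,0.08],[0,0,-0.001]],
  [[0.015,-0.014,0.18],[0,0,-0.001]],
  [[0.015,-0.014,0.26],[0,0,-0.001]],
  [[0.015,-0.014,0.31],[0,0,-0.001]],
  [[0.015,-0.014,0.33],[0,0,-0.001]],
  [[0.015,-0.014,0.33],[0,0,-0.001]],
  [[0.015,-0.014,0.33],[0,0,-0.001]],
])

```text
clock: 13.8
tool_pos: [0.5231, 0.1902, 0.1071]
eef_rot: [0.659, 0.752, 0.001, -0.0]
contact_force: [0.3, 0.4, 0.4]
opening: 1.0
finger_force: 0.0
```

Call:
send_rows([
  [[0,0,0],[0,0,0]],
  [[0,0,0],[0,0,0]],
  [[0,0,0],[0,0,0]],
  [[0,0,0],[0,0,0]],
  [[0,0,0],[0,0,0]],
  [[0,0,0],[0,0,0]],
  [[0,0,0],[0,0,0]],
  [[0,0,0],[0,0,0]],
], fingers=0, newtons=58)

```text
clock: 14.8
tool_pos: [0.5224, 0.1901, 0.1063]
eef_rot: [0.659, 0.752, 0.001, -0.0]
contact_force: [0.2, -0.6, -0.1]
opening: 0.472
finger_force: 58.0
```

```bash
python3 v.py .5215 .1995 .1 1.7; python3 v.py .54 -.142 .1 0.005
python3 - <<'E'
from plan import *
np.set_printoptions(precision=2,suppress=True)
q=get_state()['q']
for y,h,yaw in((.2,.1,1.7),(.03,.1,.8),(-.142,.08,0),(-.142,.018,0)): e,q=ik(*goal2([.545,y,h],yaw),q);print(e,q)
E
```

```text
14.8 [0.5224 0.1901 0.1063] [-0.4708  0.7968  0.0674  1.8932 -0.1134  0.4544 -0.1891] [ 0.2417 -0.6184 -0.1233] [-0.0044  0.0397 -0.0143] 57.98727644607425 0.472271947707074
0.5230461339315463 0.1876000222745704 0.20600000000000002
[-0.008   0.001  -0.3325] [ 0.0001 -0.0005  0.0011]
14.8 [0.5224 0.1901 0.1063] [-0.4708  0.7968  0.0674  1.8932 -0.1134  0.4544 -0.1891] [ 0.2417 -0.6184 -0.1233] [-0.0044  0.0397 -0.0143] 57.98727644607425 0.472271947707074
0.5280001499996876 -0.1420599997500003 0.20600000000000002
[-1.0994 -0.1279 -0.3343] [-0.0003 -0.0005  0.5406]
1.8075075860132934e-06 [-0.44  0.66  0.09  1.79 -0.08  0.7  -0.17]
1.6773333996342281e-06 [-0.3   0.63  0.32  1.9  -0.31  0.66 -0.55]
1.3993821866515662e-06 [-0.11  0.71  0.5   1.87 -0.52  0.69 -0.86]
1.7170783588825038e-06 [-0.06  0.8   0.42  1.91 -0.59  0.55 -0.8 ]
```

Call:
send_rows([
  [[0,0,-0.12],[0,0,0]],
  [[0,0,-0.25],[0,0,0]],
  [[-0.1,0,-0.33],[0,0,0.05]],
  [[-0.22,-0.02,-0.33],[0,0,0.1]],
  [[-0.34,-0.04,-0.33],[0,0,0.16]],
  [[-0.46,-0.05,-0.33],[0,0,0.22]],
  [[-0.58,-0.06,-0.33],[0,0,0.28]],
  [[-0.7,-0.08,-0.33],[0,0,0.34]],
  [[-0.82,-0.1,-0.33],[0,0,0.4]],
  [[-0.92,-0.12,-0.33],[0,0,0.46]],
  [[-1.0,-0.13,-0.33],[0,0,0.52]],
  [[-1.0,-0.13,-0.33],[0,0,0.54]],
])

```text
clock: 16.3
tool_pos: [0.5228, -0.1152, 0.2046]
eef_rot: [1.0, -0.0, -0.0, 0.0]
contact_force: [0.1, 0.8, -3.0]
opening: 0.472
finger_force: 58.0
```

Call:
send_rows([
  [[0,0,0],[0,0,0]],
  [[0,0,0],[0,0,0]],
])

```text
clock: 16.55
tool_pos: [0.5233, -0.1119, 0.2045]
eef_rot: [1.0, 0.005, -0.0, -0.001]
contact_force: [-0.5, -0.5, -2.4]
opening: 0.471
finger_force: 58.0
```

```bash
python3 v.py .54 -.142 .1 0.005
python3 - <<'E'
from plant import *
import cv2,numpy as np,pickle
s=get_state();d={n:snapshot(n) for n in('side','top','wrist')};d['s']={k:s[k] for k in('tool_pos','eef_rot')};pickle.dump(d,open('s2.pkl','wb'))
o=np.zeros((600,800,3),np.uint8)
o[:300,:400]=cv2.resize(d['side']['img'][130:280,200:400],(400,300),interpolation=2);o[:300,400:]=cv2.resize(d['top']['img'][190:310,260:420],(400,300))
o[300:,:400]=cv2.resize(d['wrist']['img'],(400,300));cv2.imwrite('pics/c5.png',o)
E
```

```text
16.55 [ 0.5233 -0.1119  0.2045] [-0.1896  0.682   0.5369  1.8957 -0.5226  0.7075 -0.9055] [-0.5003 -0.4915 -2.3648] [-0.0385  0.06   -0.0426] 57.98885959200561 0.47083658763622943
0.5280001499996876 -0.1420599997500003 0.20600000000000002
[ 0.0149  0.1007 -0.0054] [-0.0007  0.0001  0.0013]
```

View pics/c5.png

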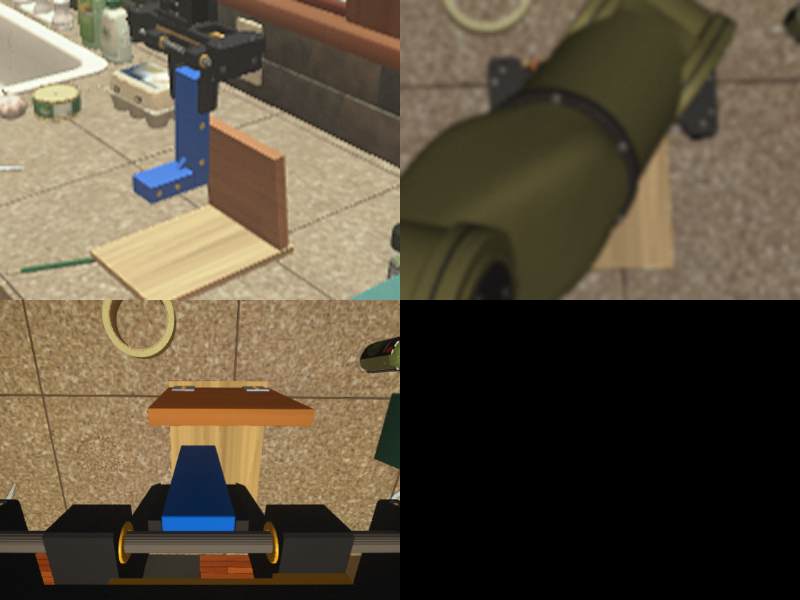

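The wrist view shows the board's far edge at row 381 and the panel's top from (148,410) to (313,410), with the square centred below them. I'll zoom in to measure the rack.

Run:
```python
from h import *
d=pickle.load(open('s2.pkl','rb'));w=d['wrist']
cv2.imwrite('pics/c6.png',cv2.resize(w['img'][100:300,190:450],(780,600),interpolation=cv2.INTER_CUBIC))
```

```text
(no output)
```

View pics/c6.png

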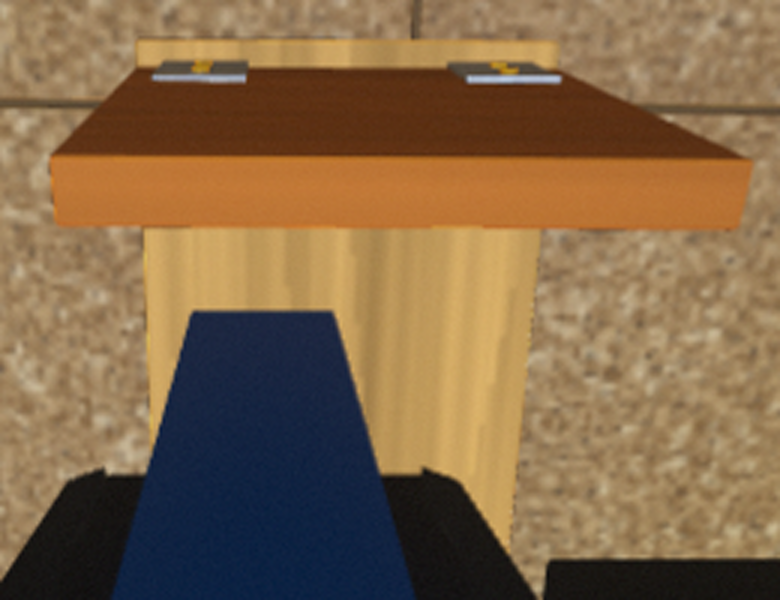

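The crop (3x, offset 190,100) shows the far board corners at (137,40) and (557,41). The left edge passes (145,232), the right edge (539,232) and (512,540), and the panel's inner top edge runs from (54,226) to (742,228).

Run:
```python
from h import *
np.set_printoptions(precision=4,suppress=True)
d=pickle.load(open('s2.pkl','rb'));w=d['wrist'];s=d['s']
T=np.eye(4);T[:3,:3]=R.from_quat(s['eef_rot']).as_matrix();T[:3,3]=s['tool_pos'];T=T@w['T_tool_cam']
f=lambda L,z:onz(w,[(190+x/3,100+y/3) for x,y in L],z,T)
B=f([(137,40),(557,41),(145,232),(151,440),(539,232),(512,540)],.018);print(B)
l=B[0]-B[1];print('yaw far',np.arctan2(-l[0],l[1]),'width',np.linalg.norm(l))
for a,b in((0,2),(0,3),(1,5),(4,5)):
  v=B[a]-B[b];print('yaw edge',np.arctan2(v[1],v[0]))
P=f([(54,226),(742,228)],.157);l=P[0]-P[1];print(P,np.arctan2(-l[0],l[1]),np.linalg.norm(l))
print('heel',f([(193,311),(333,311)],.0985))
```

```text
[[ 0.6102 -0.067   0.018 ]
 [ 0.6112 -0.2145  0.018 ]
 [ 0.5421 -0.0677  0.018 ]
 [ 0.4572 -0.0674  0.018 ]
 [ 0.5435 -0.2152  0.018 ]
 [ 0.413  -0.2176  0.018 ]]
yaw far 0.006867068657024694 width 0.1475195792855761
yaw edge 0.009905525829646452
yaw edge 0.0026767116191232085
yaw edge 0.015565919345697532
yaw edge 0.018122862223270194
[[ 0.5697 -0.0664  0.157 ]
 [ 0.5707 -0.216   0.157 ]] 0.0066432762537830875 0.14962600253444172
heel [[ 0.5343 -0.0917  0.0985]
 [ 0.5347 -0.1325  0.0985]]
```

Call:
send_rows([
  [[0.02,0.05,0],[0,0,0.001]],
  [[0.044,0.1,0],[0,0,0.001]],
  [[0.044,0.1,0.06],[0,0,0.001]],
  [[0.044,0.1,0.14],[0,0,0.001]],
  [[0.044,0.1,0.2],[0,0,0.001]],
  [[0.044,0.1,0.24],[0,0,0.001]],
  [[0.044,0.1,0.248],[0,0,0.001]],
  [[0.044,0.1,0.248],[0,0,0.001]],
  [[0.044,0.1,0.248],[0,0,0.001]],
])

```text
clock: 17.82
tool_pos: [0.5374, -0.1426, 0.131]
eef_rot: [1.0, 0.002, 0.001, -0.001]
contact_force: [0.7, 0.4, -3.6]
opening: 0.474
finger_force: 58.0
```

```bash
python3 v.py .5855 -.142 .018 .008
```

```text
17.825 [ 0.5374 -0.1426  0.131 ] [-0.0742  0.8045  0.4389  1.8916 -0.5987  0.5776 -0.8076] [ 0.734   0.3666 -3.5623] [ 0.0285  0.1285 -0.0469] 57.98887870274484 0.47431806764191536
0.573500383997952 -0.14209599897600325 0.124
[ 0.1203 -0.0012  0.0234] [-0.0004 -0.0005 -0.0013]
```

Call:
send_rows([
  [[0,0,0.012],[0,0,-0.001]],
  [[0,0,0.018],[0,0,-0.001]],
  [[0,0,0.022],[0,0,-0.001]],
  [[0,0,0.024],[0,0,-0.001]],
  [[0,0,0.024],[0,0,-0.001]],
  [[0,0,0.024],[0,0,-0.001]],
])

```text
clock: 18.58
tool_pos: [0.537, -0.1423, 0.1243]
eef_rot: [1.0, 0.003, 0.001, -0.001]
contact_force: [-2.0, 0.9, 7.7]
opening: 0.473
finger_force: 58.0
```

Call:
send_rows([
  [[0.02,0,-0.002],[0,0,0]],
  [[0.04,0,-0.002],[0,0,0]],
  [[0.06,0,-0.002],[0,0,0]],
  [[0.08,0,-0.002],[0,0,0]],
  [[0.095,0,-0.002],[0,0,0]],
  [[0.105,0,-0.002],[0,0,0]],
  [[0.11,0,-0.002],[0,0,0]],
  [[0.11,0,-0.002],[0,0,0]],
])

```text
clock: 19.58
tool_pos: [0.5671, -0.1426, 0.1243]
eef_rot: [1.0, 0.003, -0.002, -0.001]
contact_force: [-8.3, 0.1, 9.8]
opening: 0.469
finger_force: 58.0
```

```bash
python3 v.py .5855 -.142 .018 .008
```

```text
19.575 [ 0.5671 -0.1426  0.1243] [-0.0839  0.8474  0.4547  1.802  -0.5896  0.6366 -0.8407] [-8.2515  0.076   9.8498] [0.0336 2.1414 0.0021] 57.99000263214111 0.46880519183607966
0.573500383997952 -0.14209599897600325 0.124
[ 0.0213 -0.0016  0.001 ] [-0.0008  0.0015 -0.0007]
```

Call:
send_rows([
  [[0.005,0,0],[0,0,0]],
  [[0.01,0,0],[0,0,0]],
  [[0.014,0,0],[0,0,0]],
  [[0.018,0,0],[0,0,0]],
  [[0.018,0,0],[0,0,0]],
])

```text
clock: 20.2
tool_pos: [0.5724, -0.1426, 0.1243]
eef_rot: [1.0, 0.003, -0.002, -0.001]
contact_force: [-8.3, 0.1, 10.5]
opening: 0.47
finger_force: 58.0
```

```bash
python3 v.py .5855 -.142 .018 .008
```

```text
20.2 [ 0.5724 -0.1426  0.1243] [-0.0859  0.8531  0.4583  1.786  -0.5874  0.648  -0.8473] [-8.2974  0.0724 10.4908] [ 0.0361  2.1654 -0.0538] 57.9895830899477 0.46988327884163106
0.573500383997952 -0.14209599897600325 0.124
[ 0.0036 -0.0018  0.0011] [-0.0008  0.0015 -0.0007]
```

Constant force, so it's still sliding. I'll continue until it hits the stop.

Call:
send_rows([
  [[0.003,0,0],[0,0,0]],
  [[0.006,0,0],[0,0,0]],
  [[0.009,0,0],[0,0,0]],
  [[0.009,0,0],[0,0,0]],
  [[0.009,0,0],[0,0,0]],
])

```text
clock: 20.82
tool_pos: [0.5744, -0.1427, 0.1243]
eef_rot: [1.0, 0.003, -0.003, -0.001]
contact_force: [-9.1, 1.2, 12.1]
opening: 0.469
finger_force: 58.0
```

Call:
send_rows([
  [[0.003,0,0],[0,0,0]],
  [[0.006,0,0],[0,0,0]],
  [[0.009,0,0.001],[0,0,0]],
  [[0.009,0,0.001],[0,0,0]],
  [[0.009,0,0.001],[0,0,0]],
])

```text
clock: 21.45
tool_pos: [0.5748, -0.1427, 0.1243]
eef_rot: [1.0, 0.003, -0.005, -0.002]
contact_force: [-14.7, 1.6, 18.2]
opening: 0.471
finger_force: 58.0
```

```bash
python3 v.py .5855 -.142 .018 .008
python3 - <<'E'
from plant import *
import cv2,numpy as np,pickle
s=get_state();d={n:snapshot(n) for n in('side','top','wrist')};d['s']={k:s[k] for k in('tool_pos','eef_rot')};pickle.dump(d,open('s3.pkl','wb'))
o=np.zeros((600,800,3),np.uint8)
o[:,:450]=cv2.resize(d['side']['img'][160:280,260:350],(450,600),interpolation=2)
o[:263,450:]=cv2.resize(d['wrist']['img'],(350,263));cv2.imwrite('pics/c7.png',o)
E
```

```text
21.45 [ 0.5748 -0.1427  0.1243] [-0.0875  0.8581  0.4627  1.7735 -0.584   0.6622 -0.8535] [-14.6994   1.6008  18.1816] [-0.0062  3.5252  0.0476] 57.988849226385355 0.4710072008233151
0.573500383997952 -0.14209599897600325 0.124
[-0.0042 -0.0019  0.001 ] [-0.0012  0.0032 -0.0009]
```

View pics/c7.png

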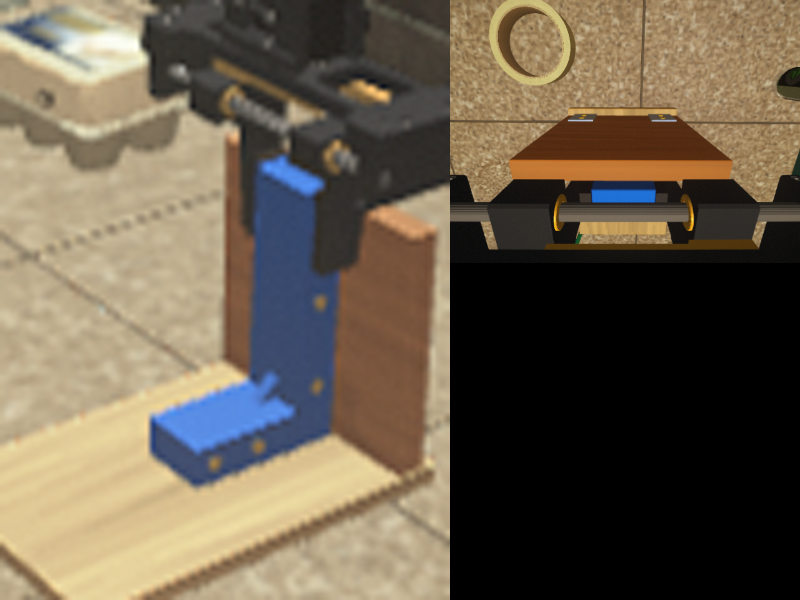

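The square looks seated: the foot lies flat, its back is on the panel, and the full width is in the middle. The push now meets stiff resistance, so the panel is on its stop. I'll level out the small compliant tool tilt (0.01 rad) and press a bit more firmly.

Call:
send_rows([
  [[0.002,0,0.001],[0,0.001,0]],
  [[0.004,0,0.002],[0,0.002,0]],
  [[0.006,0,0.002],[0,0.003,0]],
  [[0.006,0,0.002],[0,0.003,0]],
  [[0.006,0,0.002],[0,0.003,0]],
  [[0.006,0,0.002],[0,0.003,0]],
])

```text
clock: 22.35
tool_pos: [0.5749, -0.1427, 0.1242]
eef_rot: [1.0, 0.002, -0.002, -0.002]
contact_force: [-18.8, 1.7, 26.4]
opening: 0.472
finger_force: 58.0
```

```bash
python3 v.py .5855 -.142 .018 .008
python3 - <<'E'
from h import *
from plant import *
np.set_printoptions(precision=4,suppress=True)
s=get_state();w=snapshot('wrist')
d=snapshot('side')
hsv=cv2.cvtColor(d['img'],cv2.COLOR_BGR2HSV);m=cv2.inRange(hsv,(105,120,40),(125,255,255));m[:,:270]=0;m[:160]=0;m[280:]=0;m[:,350:]=0
c=max(cv2.findContours(m,0,2)[0],key=cv2.contourArea);print(cv2.approxPolyDP(c,1.5,True).reshape(-1,2).tolist())
Rs=sqR(.008,False);H=np.array([.5863,-.1427,.018]);q=[(0,-21,0),(-90,-21,0),(-90,21,0),(-90,21,24),(-24,21,150),(-24,-21,150),(0,-21,150)]
print(px(d,H+(Rs@(np.array(q)/1000).T).T))
T=np.eye(4);T[:3,:3]=R.from_quat(s['eef_rot']).as_matrix();T[:3,3]=s['tool_pos'];T=T@w['T_tool_cam']
cv2.imwrite('pics/c8.png',cv2.resize(w['img'][150:350,190:400],(630,600),interpolation=2))
print((px(w,[[.5863+.0011,-.0677,.158],[.5863-.0011,-.2177,.158]],T)-[190,150])*3)
E
```

```text
22.35 [ 0.5749 -0.1427  0.1242] [-0.0843  0.8552  0.4576  1.7793 -0.5888  0.6524 -0.8482] [-18.848    1.7242  26.393 ] [0.1009 4.7811 0.0742] 57.99035741016269 0.4717495817943605
0.573500383997952 -0.14209599897600325 0.124
[-0.0046 -0.0019  0.0008] [-0.0015  0.0011 -0.001 ]
[[316, 191], [312, 192], [311, 228], [311, 223], [313, 222], [311, 221], [316, 217], [319, 221], [317, 223], [321, 223], [321, 219], [324, 217], [326, 220], [326, 215], [323, 216], [321, 214], [322, 198], [324, 196]]
[[326.9549 246.8182]
 [300.1813 258.1792]
 [290.4551 250.9992]
 [290.3876 243.2321]
 [310.9021 192.8605]
 [321.5517 198.5931]
 [328.911  196.0605]]
[[-263.2223  414.0348]
 [ 781.3827  434.6899]]
```

View pics/c8.png

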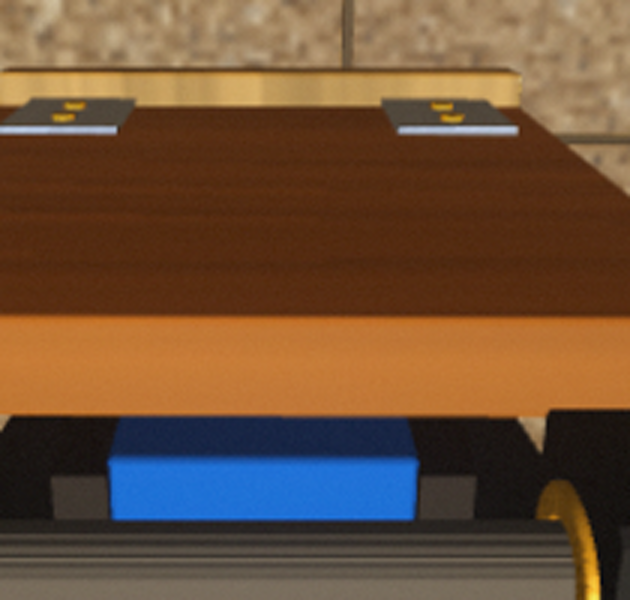

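The wrist view shows the panel's inner top edge at crop row 417. A square panel predicts about 424, so the difference is roughly 1 mm, within calibration. The leg's back meets the panel across its full width, and the forces are steady at 19 N in and 26 N down. I'll hand it in.

```bash
python3 -c "
from plant import *
print(finish_job())"
```

```text
the job is handed in; nothing more can be done
None
```

The job is handed in: I stood the square upright on the worktop, then set it on the board with its back against the panel. It is still gripped at 58 N and pressed about 19 N into the corner and 26 N down; images and forces put the panel square to within about 1 mm, and I touched nothing else.

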